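# Check the guarded foot switch on the tattoo bench

### The job

Check the tattoo foot switch on the bench: with the fingertips, reach in through the opening of its red guard and press the pedal all the way down, let it spring all the way back up, then press it all the way down again and finish while still holding it down, so that a colleague can read the power supply. The guard has just been disinfected: do not touch any part of it. Do not lift or shift the foot switch, and leave the needle box, tape roll and ink bottle around it where they are.

Things in the scene. Friction and masses are not known exactly. Their poses are not given: they have to be found in the camera images.
- footswitch: Loose wireless foot switch, about 2.3 kg, on rubber feet: dark base plate 270 x 180 x 20 mm, flat on the bench (z 0). Origin: centre of its underside; x points from the open side, which faces roughly towards the robot, to the closed back; y across, z up. Coordinates marked S in the other entries are in this frame, in mm.
- guard: Red steel guard over the foot switch, about 185 wide, 132 mm high (139 at the black sender box on its roof); not to be touched. Origin and axes as footswitch. Closed at both sides, the back and by a flat roof over S x 13 to 133. Its one opening is the window in front of and above the pedal.
- window (a point): Centre of the guard's window, at S x -55, y 0, z 87. The window slopes up at 29 deg from the front sill (S x -136 to -124, top z 47) to the roof's round front lip (S x 13 to 27, z 118 to 132), 158 mm wide between the side rims. Fingers pass; a wide gripper body should stay outside. Axes as footswitch.
- tread: Grey ribbed tread, 155 x 110 mm, on the pedal inside the guard. Origin: centre of its top surface; x to its toe (free end, away from the opening). At rest it rises to the toe by 0.14 rad, centre at S x -17, z 58, about 41 mm inside the window; fully down it is level, top z 46. Pressed at the centre it travels 12 mm and takes about 4 N to start, 8 N at the bottom, more nearer the hinge.
- pedal (a joint): Pedal angle in rad: 0 up at rest, 0.14 fully down on its stop. The hinge runs across the switch at S x -100, z 37, at the end nearest the opening; the toe goes down. A spring brings it back up when let go.
- needlebox: Loose black cartridge-needle box with a red band, 110 x 70 x 45 mm, 0.15 kg, beside the foot switch. Origin: centre of its underside.
- tape: Loose roll of white tape lying flat, 90 mm across, 25 mm high, beside the foot switch. Origin: centre of its underside.
- ink: Loose white ink bottle with a blue label, standing, 38 mm across, 100 mm high, beside the foot switch. Origin: centre of its underside.
- supply: Black bench power supply with a green display and a metal dial, 120 x 150 x 67 mm (83 at the dial), fixed on the left of the bench, not part of the work. Origin: centre of its underside.

How it is judged (in metres and radians):
On the way, in this order (a step that is already met when the one before it is completed fails the run):
1. the pedal is pressed all the way down by the fingers (value of joint pedal above 0.125 rad and contact force between the fingers and tread above 1 N), for 0.1 s.
2. the pedal has sprung all the way back up (value of joint pedal below 0.015 rad), for 0.1 s.
3. the pedal is pressed all the way down again (all of step 1), for 0.2 s.
At the end, for the whole second after the job is handed in: The fingers hold the pedal down at 0.125 rad or more of its 0.14, with more than 1 N on the tread; nothing touches the guard; the foot switch stands flat within 20 mm of where it was; needle box, tape and ink within 20 mm of where they were (all of step 3 and contact force between each of the fingers, the arm and guard below 0.3 N and distance of each of footswitch, needlebox, tape, ink from where it was at the start of the episode below 0.02 m and angle between footswitch's own z axis and vertical below 0.05 rad and height (world z) of footswitch below 0.006 m); the arm keeps its last pose, push and grip.
It fails at once if the robot touches the guard (contact force between any of the fingers, the arm and guard above 0.3 N).
It fails at once if the foot switch is lifted, tipped or shifted more than 20 mm (height (world z) of footswitch above 0.01 m or angle between footswitch's own z axis and vertical above 0.08 rad or distance of footswitch from where it was at the start of the episode above 0.02 m).
It fails at once if the needle box, tape or ink is moved more than 20 mm (distance of any of needlebox, tape, ink from where it was at the start of the episode above 0.02 m).
It also fails if it takes over 32 s, if anything falls off the work surface, if the arm or the gripper's body presses on something with over 40 N, if the wrist force passes 120 N, or if a joint passes its speed limit or range.

### The arm

A 6-joint arm with a two-finger parallel gripper is mounted at the origin on the work surface. World frame = base frame: x ahead of the robot, y to its left, z up, the work surface at z = 0. Lengths are in m, angles in degrees, forces in N, time in s.
With the tool pointing down it reaches from about 0.4 to 0.825 m from the base axis. Payload 7 kg.
Tool frame: the origin (TCP) lies between the finger pads; the fingertips stand 25 mm ahead of it and the grasp point (between the pads) lies 6 mm ahead of it; z points along the fingers, y is the line along which they close (so a half turn about z gives the same grasp; the last joint's range is limited). The gripper opens to 88 mm and grips with 3 to 60 N. Pads are 19 mm wide; open, the fingers measure 130 mm over their backs; the gripper's body (78 mm by 193 mm) begins 47 mm behind the grasp point.
Start: joints at [84.689, 20.546, 0.682, 0, -70.136, -16.507], TCP at [0.251, 0.627, 0.252] pointing down, gripper open.
Joint ranges: [-176.03, 176.03], [-82.01, 121.73], [-58.28, 71.71], [-173.87, 95.51], [-174.79, -0.11], [-173.66, 173.66]. Speed limits (degrees/s): [136.94, 136.94, 172.46, 180, 180, 180].

### API

Orientations are given as [roll, pitch, yaw] about the fixed x, y, z axes, in that order (R = Rz(yaw) Ry(pitch) Rx(roll)).
In Python, from plant import ctrl, viewer, status gives the robot as it stands (ctrl), with the cameras (viewer) and the readings (status).
- The arm moves only by the shell command python3 drive.py 'ROWS'. ROWS is a JSON list of rows, 1 to 8 of them, each of 5 numbers: dx, dy, dz in m, then a turn about the tool's z in degrees, then the finger opening in m; each row is the pose to reach, as a shift and turn from the pose commanded when the command began, along the tool's axes at that moment; what a row does not reach only later rows make up. A row lasts 1/8 s, in which the tool goes at most 0.0625 m and 10.7 degrees, less where a joint would pass 70% of its speed; a pose out of reach is approached as far as the arm can. The fingers move at their own pace and stop on an object; the grip force is fixed at half the most. Time passes only in rows, so rows that do not move let the fingers close. It prints the time, the measured TCP pose, the force, the opening and the grip force at its end.
- status.get_obs(): the state, without advancing time (a new reading comes with each control period).
- viewer.snapshot(name): name is "scene" or "top" or "wrist"; returns a dict with "frame" (480x640x3 uint8, red, green, blue), "z_map" (480x640 float32, m along the optical axis (not along the pixel's ray), 0 where there is no reading), "fovy" (degrees; the focal length in pixels is half the picture's height over the tangent of half this angle, whatever the lens; pixels are square), "cx", "cy" (the principal point, pixels), "R" (3x3) and "t" (3): a world point X has camera coordinates R X + t; the wrist camera has in their place "T_tool_cam" (4x4, takes a point from camera to tool coordinates, whose origin is the TCP and whose axes are the flange's). Camera axes: x right, y down, z forward; pixel columns grow to the right and rows downward; lengths in m; the calibration is good to about 2 mm. A picture is of the moment at which its call begins: read the wrist's pose just before it.
- ctrl.close_job(): hands the job in; it is judged then, once.
The state is a dict: "clock": time; "joint_pos": joint angles; "qvel": joint speeds; "tau": joint torques, N m; "tool_pos": TCP position; "orientation": TCP orientation; "force": force on the tool from outside, world axes, zero at the start; "moment": the same for the moment, N m; "opening": finger opening in m; "gripper_force": force on a finger pad.
Only numpy, scipy, OpenCV 4.12 (cv2) and the standard library are available. Lean on these libraries where they do the work, as an engineer would, in place of code of your own. Each camera call takes 0.05 s, during which the arm holds its last target. There are 200 camera calls.

## Working session

There is one attempt and no reset: what is moved stays moved. The work goes in short steps, Python scripts to look and compute and a shell command to move; the robot and the scene stay as the last step left them, time stands still between calls to the robot, and variables do not carry over. Pictures are saved under pics/ and viewed, at most 10 in all, crops included, and the job is handed in when it is done.

```bash
ls; mkdir -p pics; python3 - <<'E'
from plant import ctrl, viewer, status
import cv2,numpy as np
o=status.get_obs();print({k:np.round(v,3).tolist() for k,v in o.items()})
for n in("scene","top"):
    s=viewer.snapshot(n);cv2.imwrite(f"pics/{n}0.png",s["frame"][:,:,::-1]);np.savez(f"{n}0.npz",**s)
    print(n,s["fovy"],s["cx"],s["cy"],s["R"].tolist(),s["t"])
E
```

```text
drive.py
pics
plant.py
{'clock': 0.0, 'joint_pos': [84.69, 20.591, 0.634, -0.021, -70.136, -16.506], 'qvel': [0.031, 0.044, 0.035, 0.083, 0.024, -0.066], 'tau': [0.001, -58.272, 29.305, 6.997, 0.007, -0.0], 'tool_pos': [0.251, 0.626, 0.251], 'orientation': [179.906, -0.007, -21.823], 'force': [0.392, -0.372, -0.607], 'moment': [-0.012, 0.014, 0.029], 'gripper_force': 0.0, 'opening': 0.087}
scene 42.7180691397278 326.453588760166 230.466842200549 [[-0.6707089975077972, 0.7417014760753697, 0.005325509337473687], [0.5608206798685655, 0.5118140813914318, -0.6507891449011766], [-0.48541694005653097, -0.4335034791983363, -0.7592398355125288]] [ 0.24711898 -0.3828605   2.00774976]
top 42.51934138401333 325.71109983911515 243.06595622430282 [[-0.006919648225659966, -0.9999751274637346, -0.001364889123954391], [-0.9966532932741347, 0.0070078263422928685, -0.08144386640980063], [0.0814514056002369, 0.0007967583346497227, -0.9966769956720691]] [0.19896981 0.62191158 1.31371211]
```

View pics/scene0.png

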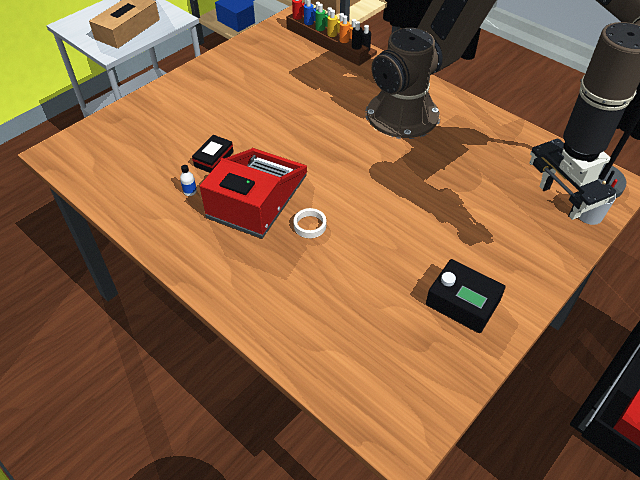

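View pics/top0.png

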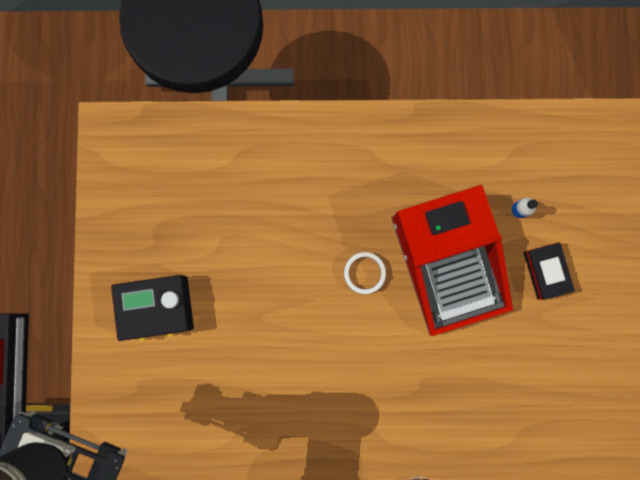

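Scene view: the red guard is near (250,190), with the needle box and ink to its left and the tape at (310,222). Top view: the roof is around (447,220), the window and grey tread around (462,285), the tape at (365,273), the box at (550,270) and the ink at (525,208). The arm is at lower left. Next I'll measure the guard from both views.

```bash
cat > h.py <<'E'
import numpy as np,cv2
def cloud(s,Rwc=None,twc=None):
    f=240/np.tan(np.radians(float(s["fovy"]))/2);z=s["z_map"].astype(float)
    v,u=np.mgrid[:480,:640]
    P=np.stack([(u-s["cx"])/f*z,(v-s["cy"])/f*z,z],-1)
    if Rwc is None: Rwc=s["R"].T; twc=-s["R"].T@s["t"]
    return P@Rwc.T+twc
def masks(s):
    h=cv2.cvtColor(np.ascontiguousarray(s["frame"]),cv2.COLOR_RGB2HSV)
    red=((h[...,0]<6)|(h[...,0]>174))&(h[...,1]>180)&(h[...,2]>50)
    return red,h
def fit(P,red):
    """roof rectangle -> yaw and S origin"""
    m=red&(P[...,2]>.122)&(P[...,2]<.145)&(s_z(P))
    q=P[m]; r=cv2.minAreaRect((q[:,:2]*1000).astype(np.float32))
    return q,r,cv2.boxPoints(r)
def s_z(P): return np.isfinite(P[...,2])
E
python3 - <<'E'
from h import *
for n in("top","scene"):
    s=dict(np.load(n+"0.npz"));P=cloud(s);red,h=masks(s)
    n_,lab,st,_=cv2.connectedComponentsWithStats(red.astype(np.uint8))
    k=1+np.argmax(st[1:,4]) if n=="scene" else lab[225,415]
    red=lab==k;print(n,st[k])
    q,r,b=fit(P,red);print(len(q),"z",np.median(q[:,2]),r,b.round(1).tolist())
    qa=P[red];print("all red",cv2.boxPoints(cv2.minAreaRect((qa[:,:2]*1000).astype(np.float32))).round(1).tolist(),qa[:,2].min())
    d=(P[...,2]>-.02)&(P[...,2]<.01)
    g=(h[...,1]<60)&(P[...,2]>.03)&(P[...,2]<.09)&(abs(P[...,0]-r[0][0]/1e3)<.2)&(abs(P[...,1]-r[0][1]/1e3)<.15)
    if g.sum()>20: print("tread",g.sum(),P[g].mean(0),np.percentile(P[g],[2,98],axis=0).round(3).tolist())
E
```

```text
top [ 392  185  121  150 6469]
4331 z 0.1304859979577746 ((641.056640625, -53.774925231933594), (133.58767700195312, 184.3740692138672), 16.92691421508789) [[550.2999877929688, 15.0], [604.0, -161.39999389648438], [731.7999877929688, -122.5], [678.0999755859375, 53.900001525878906]]
all red [[369.3999938964844, 148.8000030517578], [487.79998779296875, -234.39999389648438], [742.5999755859375, -155.60000610351562], [624.0999755859375, 227.5]] -0.0013673761061985257
tread 3360 [ 0.53087907 -0.08646714  0.05262445] [[0.465, -0.157, 0.039], [0.595, -0.023, 0.065]]
scene [ 192  144  115   91 5005]
1842 z 0.12969765134733402 ((649.1124267578125, -52.794219970703125), (128.5225372314453, 186.4607391357422), 17.60150718688965) [[559.7000122070312, 16.600000381469727], [616.0999755859375, -161.10000610351562], [738.5999755859375, -122.19999694824219], [682.2000122070312, 55.5]]
all red [[324.5, -168.39999389648438], [602.7999877929688, -339.6000061035156], [1355.0999755859375, 883.0], [1076.800048828125, 1054.300048828125]] -0.006456596558845895
tread 397 [ 0.50439664 -0.09924628  0.04660942] [[0.465, -0.167, 0.035], [0.591, 0.027, 0.056]]
```

```bash
R='[0.507,0.575,0,-38.8,0.0]'; python3 drive.py '[[0.507,0.575,0,-38.8,0],[0.507,0.575,0,-38.8,0],[0.507,0.575,0,-38.8,0],[0.507,0.575,0,-38.8,0],[0.507,0.575,0,-38.8,0],[0.507,0.575,0,-38.8,0],[0.507,0.575,0,-38.8,0],[0.507,0.575,0,-38.8,0]]'; python3 - <<'E'
from plant import ctrl, viewer, status
import numpy as np
o=status.get_obs();print({k:np.round(v,3).tolist() for k,v in o.items()})
s=viewer.snapshot("wrist");print(s["T_tool_cam"].round(3),s["fovy"])
E
```

```text
clock: 1.1
tool_pos: [0.4186, 0.1536, 0.2517]
orientation: [-180.0, -0.0, 17.0]
force: [2.5, 0.2, 1.2]
opening: 0.0136
gripper_force: 0.0
{'clock': 1.1, 'joint_pos': [45.629, -1.722, -26.649, -0.001, -65.045, 61.391], 'qvel': [-61.373, -3.667, -3.539, 0.075, 0.061, 61.046], 'tau': [7.277, -27.239, 27.43, 6.34, -0.126, -1.855], 'tool_pos': [0.419, 0.154, 0.252], 'orientation': [-179.986, -0.024, 17.02], 'force': [2.547, 0.171, 1.165], 'moment': [-0.008, -0.183, -0.003], 'gripper_force': 0.0, 'opening': 0.014}
[[-0.001 -0.96  -0.28   0.076]
 [ 1.    -0.001 -0.001  0.001]
 [ 0.001 -0.28   0.96  -0.133]
 [ 0.     0.     0.     1.   ]] 58.28998889558975
```

```bash
python3 drive.py '[[0.067,0.264,0,0,0],[0.067,0.264,0,0,0],[0.067,0.264,0,0,0],[0.067,0.264,0,0,0],[0.067,0.264,0,0,0],[0.067,0.264,0,0,0],[0.067,0.264,0,0,0]]'; cat >> h.py <<'E'
from scipy.spatial.transform import Rotation as Ro
def wrist(name):
    from plant import ctrl, viewer, status
    o=status.get_obs();s=viewer.snapshot("wrist");cv2.imwrite(f"pics/{name}.png",s["frame"][:,:,::-1])
    Rt=Ro.from_euler("xyz",o["orientation"],degrees=True).as_matrix();T=s["T_tool_cam"]
    P=cloud(s,Rt@T[:3,:3],Rt@T[:3,3]+o["tool_pos"]);np.savez(name+".npz",P=P,frame=s["frame"],**{k:np.array(o[k]) for k in o})
    return o,s,P
E
python3 - <<'E'
from h import *
o,s,P=wrist("w1");red,h=masks(s)
print(o["tool_pos"],o["orientation"],o["clock"])
q,r,b=fit(P,red);print(len(q),np.median(q[:,2]),r,b.tolist())
# S-frame guess
o0=np.array([.580,-.073]);c,sn=np.cos(np.radians(17)),np.sin(np.radians(17))
S=np.stack([(P[...,0]-o0[0])*c+(P[...,1]-o0[1])*sn,-(P[...,0]-o0[0])*sn+(P[...,1]-o0[1])*c,P[...,2]],-1)*1000
for v in range(20,480,40): print(v,[tuple(S[v,u].round().astype(int))for u in (100,150,200,320,450,500)])
E
```

```text
clock: 2.02
tool_pos: [0.5592, -0.0771, 0.2512]
orientation: [-180.0, 0.0, 17.0]
force: [-1.1, -0.4, 0.6]
opening: 0.0006
gripper_force: 0.0
[ 0.55918882 -0.0770608   0.25119146] [-1.79979621e+02  4.48420299e-02  1.69709000e+01] 2.025
44192 0.1297599015176975 ((636.7138671875, -59.044273376464844), (105.97806549072266, 183.20025634765625), 16.912569046020508) [[559.3690185546875, 13.178980827331543], [612.6641845703125, -162.0978240966797], [714.0587158203125, -131.2675323486328], [660.7635498046875, 44.00927734375]]
20 [(np.int64(126), np.int64(182), np.int64(-1)), (np.int64(125), np.int64(141), np.int64(0)), (np.int64(102), np.int64(67), np.int64(129)), (np.int64(100), np.int64(2), np.int64(139)), (np.int64(101), np.int64(-67), np.int64(130)), (np.int64(125), np.int64(-143), np.int64(-1))]
60 [(np.int64(95), np.int64(186), np.int64(0)), (np.int64(95), np.int64(144), np.int64(-1)), (np.int64(81), np.int64(68), np.int64(130)), (np.int64(80), np.int64(2), np.int64(138)), (np.int64(81), np.int64(-69), np.int64(129)), (np.int64(95), np.int64(-147), np.int64(-1))]
100 [(np.int64(64), np.
[... 2027 characters left out ...]
int64(24), np.int64(315)), (np.int64(-212), np.int64(4), np.int64(0)), (np.int64(8), np.int64(-22), np.int64(316)), (np.int64(7), np.int64(-31), np.int64(315))]
420 [(np.int64(1), np.int64(42), np.int64(319)), (np.int64(2), np.int64(32), np.int64(320)), (np.int64(2), np.int64(23), np.int64(319)), (np.int64(1), np.int64(2), np.int64(319)), (np.int64(2), np.int64(-21), np.int64(320)), (np.int64(2), np.int64(-30), np.int64(319))]
460 [(np.int64(5), np.int64(35), np.int64(332)), (np.int64(5), np.int64(27), np.int64(332)), (np.int64(4), np.int64(20), np.int64(331)), (np.int64(4), np.int64(2), np.int64(331)), (np.int64(5), np.int64(-17), np.int64(332)), (np.int64(5), np.int64(-25), np.int64(332))]
```

View pics/w1.png

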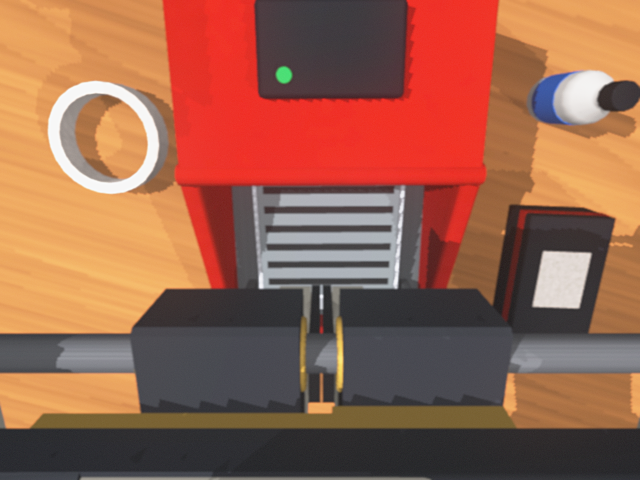

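Wrist view: the roof lip edge is at row ~185, columns 178–485. The grey tread spans columns 255–405 and the rims slope down on both sides. The gripper's closed fingers are at (320,340).

```bash
python3 - <<'E'
from h import *
d=np.load("w1.npz");P=d["P"];red,h=masks(d)
def toS(P,o0,a):
    c,s=np.cos(a),np.sin(a);x,y=P[...,0]-o0[0],P[...,1]-o0[1]
    return np.stack([x*c+y*s,-x*s+y*c,P[...,2]],-1)*1000
m=red&(P[...,2]>.11)&(P[...,2]<.145)
# lip: last red row per column
uv=[(np.max(np.nonzero(m[:230,u])[0]),u) for u in range(260,400,4)]
L=np.array([P[v-1,u] for v,u in uv]);p=np.polyfit(L[:,1],L[:,0],1);print("lip yaw",np.degrees(np.arctan(-p[0])),"z",L[:,2].mean())
for w,PP in (("w1",P),("top",cloud(np.load("top0.npz")))):
    s=d if w=="w1" else np.load("top0.npz");red,h=masks(s)
    for a in(16.9,):
        S=toS(PP,[.580,-.073],np.radians(a));near=red&(abs(S[...,1])<130)&(S[...,0]>-170)&(S[...,0]<160)
        for z0,z1 in((40,60),(60,75),(75,90),(90,105),(105,118),(118,145)):
            q=S[near&(S[...,2]>z0)&(S[...,2]<z1)]
            if len(q)>10: print(w,z0,len(q),np.percentile(q,[1,99],axis=0).round(1).tolist())
        g=(h[...,1]<60)&(h[...,2]>90)&(abs(S[...,1])<80)&(S[...,0]>-110)&(S[...,0]<30)&(S[...,2]>40)&(S[...,2]<75)
        q=S[g];print("tread",len(q),np.percentile(q,[1,99],axis=0).round(1).tolist(),"plane",np.linalg.lstsq(np.c_[q[:,0]+17,np.ones(len(q))],q[:,2],rcond=None)[0])
S=toS(P,[.580,-.073],np.radians(16.9));print("lip S x",toS(L,[.580,-.073],np.radians(16.9)).mean(0))
E
```

```text
lip yaw 17.270831248574762 z 0.12951194007304245
w1 40 860 [[-89.9, -85.4, 40.3], [-1.5, 79.3, 59.7]]
w1 60 628 [[-77.7, -85.5, 60.1], [1.6, 79.3, 74.9]]
w1 75 1316 [[-76.0, -94.2, 75.4], [3.4, 86.7, 89.8]]
w1 90 1456 [[-50.4, -94.3, 90.1], [4.9, 86.8, 104.8]]
w1 105 1426 [[-23.0, -94.4, 105.1], [8.3, 87.1, 117.9]]
w1 118 44607 [[9.1, -91.2, 122.4], [110.0, 85.0, 132.3]]
tread 10698 [[-88.6, -61.0, 44.6], [-4.1, 54.9, 60.2]] plane [ 0.14374212 57.44646266]
top 40 788 [[-135.4, -90.7, 40.7], [117.7, 91.3, 59.7]]
top 60 319 [[-110.1, -91.0, 60.2], [120.6, 91.9, 74.9]]
top 75 281 [[-82.4, -92.1, 75.2], [121.3, 91.8, 89.6]]
top 90 263 [[-55.8, -91.5, 90.2], [120.3, 92.0, 104.7]]
top 105 221 [[-28.6, -91.8, 105.2], [122.1, 92.3, 117.8]]
top 118 4398 [[6.7, -88.4, 120.2], [129.3, 89.9, 137.1]]
tread 2411 [[-108.8, -65.2, 40.5], [8.7, 57.8, 65.0]] plane [ 0.15738795 58.31842368]
lip S x [ 13.48969266  -2.10918241 129.51194007]
```

```bash
python3 drive.py '[[-0.05,0.004,0,0,0],[-0.05,0.004,0,0,0],[-0.05,0.004,0.05,0,0],[-0.05,0.004,0.1,0,0],[-0.05,0.004,0.14,0,0],[-0.05,0.004,0.16,0,0],[-0.05,0.004,0.16,0,0]]'; python3 - <<'E'
from h import *
o,s,P=wrist("w2");print(o["tool_pos"],o["force"],o["clock"])
from plant import ctrl, viewer, status
cv2.imwrite("pics/s2.png",cv2.resize(viewer.snapshot("scene")["frame"][100:280,130:370,::-1],(800,600),interpolation=cv2.INTER_CUBIC))
E
```

```text
clock: 2.95
tool_pos: [0.5122, -0.095, 0.0905]
orientation: [-180.0, 0.2, 17.1]
force: [0.4, 0.2, 0.3]
opening: 0.0003
gripper_force: 0.0
[ 0.51219236 -0.09503139  0.09048616] [0.41897926 0.16786599 0.3040379 ] 2.95
```

View pics/w2.png

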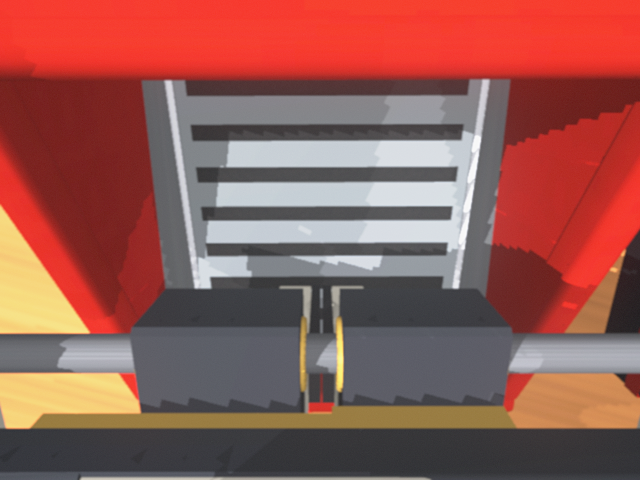

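View pics/s2.png

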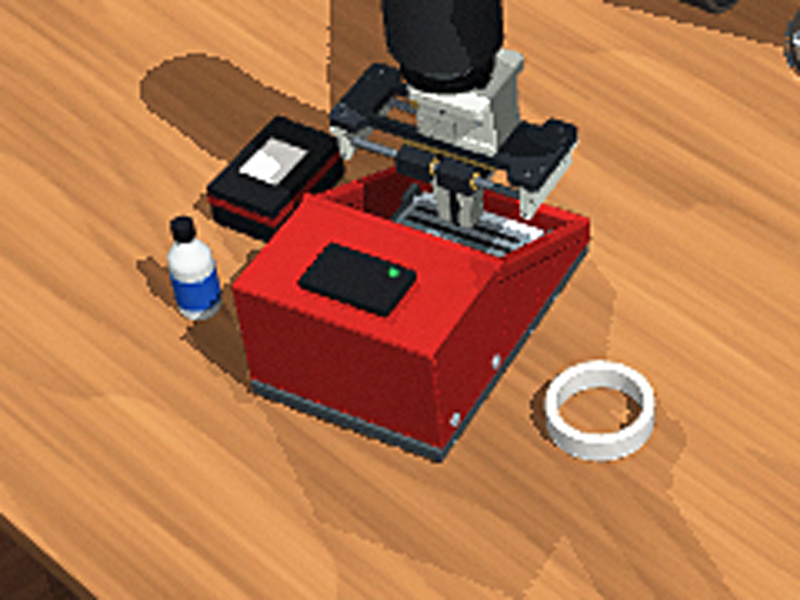

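The wrist view shows the fingertips centred over the tread, with even gaps to both rims. The scene crop shows a light bracket on the gripper's end, hanging close to the rim at (535,195), so I'll measure that clearance.

```bash
python3 - <<'E'
from h import *
from plant import ctrl, viewer, status
s=viewer.snapshot("scene");P=cloud(s);red,h=masks(s);o=status.get_obs()
c,sn=np.cos(np.radians(17)),np.sin(np.radians(17));t=o["tool_pos"]
x,y=P[...,0]-t[0],P[...,1]-t[1];S=np.stack([x*c+y*sn,-x*sn+y*c,P[...,2]],-1)*1000
near=(abs(S[...,0])<60)&(abs(S[...,1])<115)&(S[...,2]>95)&(S[...,2]<200)&~red
for a,b in((-115,-90),(-90,-60),(-60,-25),(-25,25),(25,60),(60,80),(80,90),(90,100),(100,115)):
    m=near&(S[...,1]>=a)&(S[...,1]<b);q=S[m]
    if len(q): print((a,b),len(q),"zmin",np.sort(q[:,2])[:5].round(),"x",np.percentile(q[:,0],[0,50,100]).round(), "y",q[:,1].max().round())
m=near&(S[...,1]>70)
for v,u in np.argwhere(m)[np.argsort(S[m][:,2])][:14]: print(v,u,S[v,u].round(),s["frame"][v,u])
r=red&(abs(S[...,0])<60)&(S[...,1]>60)&(S[...,1]<110)&(S[...,2]>60)
for a in range(-50,60,15):
    q=S[r&(abs(S[...,0]-a)<8)]
    if len(q): print("rim x",a,"zmax",q[:,2].max().round(),"y",q[:,1].min().round(),q[:,1].max().round())
E
```

```text
(-115, -90) 32 zmin [161. 162. 168. 170. 171.] x [-35.   2.  41.] y -90.0
(-90, -60) 326 zmin [132. 133. 133. 133. 134.] x [-39.  11.  43.] y -61.0
(-60, -25) 125 zmin [137. 137. 139. 140. 140.] x [-27.  27.  41.] y -25.0
(-25, 25) 382 zmin [95. 96. 96. 97. 97.] x [-10.  26.  45.] y 25.0
(25, 60) 291 zmin [116. 131. 132. 134. 135.] x [-27.  23.  44.] y 60.0
(60, 80) 152 zmin [146. 147. 147. 148. 148.] x [-37.   9.  44.] y 80.0
(80, 90) 129 zmin [105. 109. 132. 133. 133.] x [-38.  14.  55.] y 90.0
(90, 100) 139 zmin [135. 138. 138. 140. 141.] x [-37.   8.  43.] y 100.0
(100, 115) 1 zmin [178.] x [6. 6. 6.] y 101.0
174 285 [ 45.  82. 105.] [143  83  83]
175 283 [ 55.  81. 109.] [102  41  43]
153 297 [-18.  87. 132.] [182 196 192]
155 296 [ -8.  89. 133.] [198 165 126]
163 290 [ 27.  89. 133.] [152  91  86]
151 298 [-25.  87. 133.] [178 190 186]
151 299 [-26.  89. 133.] [212 174 135]
165 287 [ 38.  85. 133.] [127 110 100]
160 292 [ 14.  88. 133.] [201 193 170]
165 288 [ 37.  88. 133.] [198 184 173]
152 298 [-21.  89. 133.] [192 181 162]
157 294 [  2.  88. 134.] [180 196 191]
164 289 [ 33.  89. 135.] [168 152 143]
159 293 [ 11.  90. 135.] [201 169 130]
rim x -35 zmax 62.0 y 86.0 92.0
rim x -20 zmax 74.0 y 84.0 93.0
rim x -5 zmax 82.0 y 83.0 95.0
rim x 10 zmax 87.0 y 81.0 95.0
rim x 25 zmax 98.0 y 80.0 95.0
rim x 40 zmax 108.0 y 84.0 97.0
rim x 55 zmax 111.0 y 82.0 95.0
```

```bash
python3 drive.py '[[-0.005,0,0,0,0],[-0.005,0,0.008,0,0],[-0.005,0,0.012,0,0],[-0.005,0,0.012,0,0]]'; python3 drive.py '[[0,0,0.003,0,0],[0,0,0.003,0,0]]';python3 drive.py '[[0,0,0.002,0,0],[0,0,0.002,0,0]]'
```

```text
clock: 3.6
tool_pos: [0.508, -0.0973, 0.0791]
orientation: [-180.0, 0.0, 17.0]
force: [0.4, 0.5, 0.4]
opening: 0.0007
gripper_force: 0.0
clock: 3.85
tool_pos: [0.5084, -0.0973, 0.0765]
orientation: [180.0, -0.0, 17.0]
force: [-0.9, -0.2, -0.4]
opening: 0.0005
gripper_force: 0.0
clock: 4.1
tool_pos: [0.5087, -0.0972, 0.0753]
orientation: [180.0, -0.1, 17.0]
force: [-2.3, 0.8, 9.4]
opening: 0.0003
gripper_force: 4.7
```

```bash
python3 drive.py '[[0,0,0.002,0,0],[0,0,0.004,0,0],[0,0,0.004,0,0]]';python3 drive.py '[[0,0,0.002,0,0],[0,0,0.002,0,0]]'
```

```text
clock: 4.47
tool_pos: [0.5097, -0.0969, 0.0722]
orientation: [180.0, -0.2, 17.0]
force: [-2.3, 3.2, 15.8]
opening: 0.0003
gripper_force: 7.8
clock: 4.72
tool_pos: [0.51, -0.0968, 0.0711]
orientation: [179.9, -0.2, 17.1]
force: [-4.0, 4.9, 23.5]
opening: 0.0007
gripper_force: 11.7
```

```bash
python3 drive.py '[[0,0,0.002,0,0],[0,0,0.002,0,0]]'; cat > t.py <<'E'
from h import *
import sys
o,s,P=wrist(sys.argv[1]);h=masks(s)[1]
c,sn=np.cos(np.radians(17)),np.sin(np.radians(17));x,y=P[...,0]-.577,P[...,1]+.075
S=np.stack([x*c+y*sn,-x*sn+y*c,P[...,2]],-1)*1000
g=(h[...,1]<60)&(h[...,2]>60)&(abs(S[...,1])<48)&(S[...,0]>-60)&(S[...,0]<10)&(S[...,2]>38)&(S[...,2]<75)
q=S[g];print(len(q),"slope, z at -17:",np.linalg.lstsq(np.c_[q[:,0]+17,np.ones(len(q))],q[:,2],rcond=None)[0],o["tool_pos"],o["force"])
E
python3 t.py w3
```

```text
clock: 4.97
tool_pos: [0.5101, -0.0968, 0.0708]
orientation: [179.9, -0.2, 17.1]
force: [-12.9, 8.4, 44.3]
opening: 0.0002
gripper_force: 21.9
44314 slope, z at -17: [-9.07186338e-03  4.57108373e+01] [ 0.51007948 -0.09682422  0.07082873] [-12.90723995   8.37066222  44.27734524]
```

Bottomed out: the tread is level at z 46. I'll hold briefly, then release.

```bash
python3 drive.py '[[0,0,0,0,0],[0,0,0,0,0],[0,0,-0.01,0,0],[0,0,-0.018,0,0],[0,0,-0.018,0,0],[0,0,-0.018,0,0],[0,0,-0.018,0,0]]'; python3 t.py w4
```

```text
clock: 5.9
tool_pos: [0.5079, -0.0973, 0.084]
orientation: [-180.0, 0.1, 17.0]
force: [-0.3, -0.3, -0.7]
opening: 0.0005
gripper_force: 0.0
44582 slope, z at -17: [ 0.14234105 57.44107677] [ 0.50793051 -0.09730826  0.08396011] [-0.27564267 -0.3205321  -0.71372434]
```

```bash
python3 drive.py '[[0,0,0.005,0,0],[0,0,0.009,0,0],[0,0,0.012,0,0],[0,0,0.015,0,0],[0,0,0.0175,0,0],[0,0,0.0175,0,0],[0,0,0.0175,0,0],[0,0,0.0175,0,0]]'; python3 t.py w5
```

```text
clock: 6.95
tool_pos: [0.5097, -0.0968, 0.0708]
orientation: [179.9, -0.2, 17.1]
force: [-11.7, 8.0, 43.2]
opening: 0.0006
gripper_force: 21.4
44829 slope, z at -17: [-7.45011047e-03  4.57197320e+01] [ 0.50971913 -0.09684585  0.07083154] [-11.74777965   8.00128667  43.20176067]
```

The pedal is level again and held with about 43 N. It's steady, so I'm handing in.

```bash
python3 drive.py '[[0,0,0,0,0],[0,0,0,0,0]]'; python3 -c "
from plant import ctrl, viewer, status
print(ctrl.close_job())"
```

```text
clock: 7.25
tool_pos: [0.5098, -0.0968, 0.0708]
orientation: [179.9, -0.2, 17.1]
force: [-11.9, 7.4, 42.7]
opening: 0.0005
gripper_force: 21.4
the job is handed in; nothing more can be done
None
```

I pressed the pedal all the way down, let it spring fully back up, then pressed it down again; the job was handed in at 7.25 s with the fingers still holding it down at about 43 N. I saw no sign of guard contact, but `close_job()` gave no verdict, and I did not re-measure the foot switch, needle box, tape or ink afterwards.

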